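# Line up the drink bottles by height at the festival stall

### The arm

A 6-joint arm with a two-finger parallel gripper is mounted at the origin on the work surface. World frame = base frame: x ahead of the robot, y to its left, z up, the work surface at z = 0. Lengths are in m, angles in rad, forces in N, time in s.
With the tool pointing down it reaches from about 0.4 to 0.825 m from the base axis. Payload 7 kg.
Tool frame: the origin (TCP) lies at the very end of the fingers, on their centre line; the grasp point (between the pads) lies 19 mm behind it; z points along the fingers, y is the line along which they close (so a half turn about z gives the same grasp; the last joint's range is limited). The gripper opens to 85 mm and grips with 20 to 120 N. Pads are 22 mm wide; open, the fingers measure 114 mm over their backs; the gripper's body (76 mm by 85 mm) begins 54 mm behind the grasp point. The pads swing forward as they close: fully open they stand 13 mm farther back than shut.
Start: joints at [0.288, 0.359, 0.012, 0, -1.224, -0.288], TCP at [0.675, -0, 0.231] pointing down, gripper open.
Joint ranges: [-3.07, 3.07], [-1.43, 2.12], [-1.02, 1.25], [-3.03, 1.67], [-3.05, -0], [-3.03, 3.03]. Speed limits (rad/s): [2.39, 2.39, 3.01, 3.14, 3.14, 3.14].

### API

Orientations are given as a unit quaternion [w, x, y, z].
In Python, from workcell import arm gives the robot as it stands.
- The arm moves only by the shell command python3 -m pendant 'ROWS'. ROWS is text: rows parted by semicolons, each of 7 numbers parted by spaces: the shift along the tool's x, y, z in m, then the turn, a rotation vector about the tool's x, y, z in rad, then the opening, from 0 (shut) to 1 (fully open). In form: dx dy dz wx wy wz grip; .... A call has 1 to 10 rows; each row is the pose to reach, as a shift and turn from the pose commanded when the call began, along the tool's axes at that moment; what a row does not reach only later rows make up. A row lasts 1/10 s, in which the tool goes at most 50 mm and 8.59 degrees, less where a joint would pass 70% of its speed; a pose out of reach is approached as far as the arm can. A call with a gripper value outside its range is refused whole. The fingers move at their own pace and stop on an object; the grip force is fixed at half the most. Time passes only in rows, so rows that repeat a pose let the fingers close. It gives the time, the measured TCP pose, the force, the opening and the grip force at its end, in the units of the state.
- arm.get_obs(): the state, without advancing time (a new reading comes with each control period).
- arm.grab_frame(name): name is "scene" or "side" or "wrist"; returns a dict with "frame" (420x560x3 uint8, blue, green, red), "z_map" (420x560 float32, m along the optical axis (not along the pixel's ray), 0 where there is no reading), "mtx" (3x3 intrinsics, pixels), "D" ([k1, k2, p1, p2, k3] as OpenCV has them; the pictures are not rectified), "rvec" (rotation vector, rad) and "tvec" (3), from world to camera coordinates, as OpenCV has them; the wrist camera has in their place "hand_eye" (4x4, takes a point from camera to tool coordinates, whose origin is the TCP and whose axes are the flange's). Camera axes: x right, y down, z forward; pixel columns grow to the right and rows downward; lengths in m; the calibration is good to about 2 mm. A picture is of the moment at which its call begins: read the wrist's pose just before it.
- arm.finish_job(): hands the job in; it is judged then, once.
The state is a dict: "t": time; "joint_positions": joint angles; "dq": joint speeds; "tau": joint torques, N m; "ee_pos": TCP position; "orientation": TCP orientation; "wrist_force": force on the tool from outside, world axes, zero at the start; "ft_torque": the same for the moment, N m; "grip_width": finger opening in m; "finger_force": force on a finger pad.
Only numpy, scipy, OpenCV 4.12 (cv2) and the standard library are available. Lean on these libraries where they do the work, as an engineer would, in place of code of your own. Each camera call takes 0.05 s, during which the arm holds its last target. There are 200 camera calls.

### The job

Set the four glass bottles out on the display board in order of height, one standing upright in the middle of each cork coaster, with the tallest on the coaster next to the little sign and the shortest on the coaster next to the stack of paper cups. Do not knock a bottle over, and leave the stack of cups where it is.

Things in the scene. Friction and masses are not known exactly. Their poses are not given: they have to be found in the camera images.
- bottle_a: The smallest of four sealed green glass bottles of the same style: 100 mm tall, body 40 mm in diameter up to 35 mm height, with white paper label; then a 17 mm tall sloping shoulder and a straight round neck 28 mm in diameter over the top 48 mm, capped with aluminium (29 mm) over the last 20. Loose, about 120 g, upright at the start, between robot and board. Origin: centre of its underside; z up along its axis.
- bottle_b: The second smallest of four sealed green glass bottles of the same style: 125 mm tall, body 46 mm in diameter up to 60 mm height, with white paper label; then a 17 mm tall sloping shoulder and a straight round neck 28 mm in diameter over the top 48 mm, capped with aluminium (29 mm) over the last 20. Loose, about 170 g, upright at the start, between robot and board. Origin: centre of its underside; z up along its axis.
- bottle_c: The second largest of four sealed green glass bottles of the same style: 150 mm tall, body 52 mm in diameter up to 85 mm height, with white paper label; then a 17 mm tall sloping shoulder and a straight round neck 28 mm in diameter over the top 48 mm, capped with aluminium (29 mm) over the last 20. Loose, about 240 g, upright at the start, between robot and board. Origin: centre of its underside; z up along its axis.
- bottle_d: The largest of four sealed green glass bottles of the same style: 175 mm tall, body 58 mm in diameter up to 110 mm height, with white paper label; then a 17 mm tall sloping shoulder and a straight round neck 28 mm in diameter over the top 48 mm, capped with aluminium (29 mm) over the last 20. Loose, about 320 g, upright at the start, between robot and board. Origin: centre of its underside; z up along its axis.
- coaster_1: One of four equal round cork coasters, 74 mm in diameter, 4 mm thick, glued in a straight row at 90 mm pitch on a fixed light wooden display board (12 mm thick, 100 mm wide, 580 mm long). Counted from 1 to 4 along the board's own +y direction; this is number 1. Fixed. Origin: centre of its underside, 12 mm above the table, so its upper face is 16 mm above the table. x runs across the board, y along the row.
- coaster_2: One of four equal round cork coasters, 74 mm in diameter, 4 mm thick, glued in a straight row at 90 mm pitch on a fixed light wooden display board (12 mm thick, 100 mm wide, 580 mm long). Counted from 1 to 4 along the board's own +y direction; this is number 2. Fixed. Origin: centre of its underside, 12 mm above the table, so its upper face is 16 mm above the table. x runs across the board, y along the row.
- coaster_3: One of four equal round cork coasters, 74 mm in diameter, 4 mm thick, glued in a straight row at 90 mm pitch on a fixed light wooden display board (12 mm thick, 100 mm wide, 580 mm long). Counted from 1 to 4 along the board's own +y direction; this is number 3. Fixed. Origin: centre of its underside, 12 mm above the table, so its upper face is 16 mm above the table. x runs across the board, y along the row.
- coaster_4: One of four equal round cork coasters, 74 mm in diameter, 4 mm thick, glued in a straight row at 90 mm pitch on a fixed light wooden display board (12 mm thick, 100 mm wide, 580 mm long). Counted from 1 to 4 along the board's own +y direction; this is number 4. Fixed. Origin: centre of its underside, 12 mm above the table, so its upper face is 16 mm above the table. x runs across the board, y along the row.
- sign: Small blank sign at one end of the board (either end): a fixed dark wooden foot 60 x 60 x 10 mm with an upright white card 66 mm wide along the board, 6 mm thick, top 83 mm above the board's upper face. In line with the row, 110 mm from the centre of the coaster next to it. Origin: centre of the foot's underside, 12 mm above the table.
- cups: Loose stack of upside-down white paper cups, 68 mm in diameter below, tapering to 52 mm on top, 100 mm tall, standing on the board at the end opposite the sign, in line with the row, 110 mm from the centre of the coaster next to it. A bystander. Origin: centre of its underside, 12 mm above the table.
There are look-alikes about, which are no part of the job. Leave any orange or red look-alike of the bottle_d alone.

How it is judged:
By the outcome, as a careful person would: the job done as asked, in the order asked, and still so for the second after the job is handed in, with the robot touching nothing.
It also fails if it takes over 93 s, if anything falls off the work surface, if the arm or the gripper's body presses on something with over 40 N, if the wrist force passes 120 N, or if a joint passes its speed limit or range.

## Working session

There is one attempt and no reset: what is moved stays moved. The work goes in short steps, Python scripts to look and compute and a shell command to move; the robot and the scene stay as the last step left them, time stands still between calls to the robot, and variables do not carry over. Pictures are saved under pics/ and viewed, at most 14 in all, crops included, and the job is handed in when it is done.

```bash
mkdir -p pics; ls; cat > h.py <<'E'
from workcell import arm
import numpy as np, cv2
from scipy.spatial.transform import Rotation as R
def grab(n):
    o=arm.get_obs(); f=arm.grab_frame(n); f['o']=o
    if n=='wrist':
        T=np.eye(4); q=o['orientation']; T[:3,:3]=R.from_quat([q[1],q[2],q[3],q[0]]).as_matrix(); T[:3,3]=o['ee_pos']
        f['T']=T@np.array(f['hand_eye'])
    else:
        M=np.eye(4); M[:3,:3]=cv2.Rodrigues(np.array(f['rvec'],float))[0]; M[:3,3]=np.ravel(f['tvec']); f['T']=np.linalg.inv(M)
    return f
def cloud(f):
    z=f['z_map']; h,w=z.shape
    u,v=np.meshgrid(np.arange(w),np.arange(h))
    p=cv2.undistortPoints(np.stack([u,v],-1).reshape(-1,1,2).astype(np.float32),f['mtx'],np.ravel(f['D'])).reshape(h,w,2)
    P=np.concatenate([p,np.ones((h,w,1))],-1)*z[...,None]
    P=P@f['T'][:3,:3].T+f['T'][:3,3]; P[z<=0]=np.nan
    return P
E
python3 - <<'E'
from h import *
import pickle
fs={}
for n in('scene','side','wrist'):
    f=grab(n); cv2.imwrite(f'pics/{n}0.png',f['frame']); fs[n]=(f['frame'],cloud(f)); print(n,f['T'].round(3).tolist())
pickle.dump(fs,open('fs.pkl','wb')); print(arm.get_obs())
E
```

```text
pics
scene [[-0.808, 0.462, -0.366, 0.834], [0.589, 0.633, -0.502, 0.473], [-0.0, -0.621, -0.784, 0.755], [0.0, 0.0, 0.0, 1.0]]
side [[-0.927, -0.226, 0.299, 0.1], [-0.374, 0.541, -0.753, 0.995], [0.009, -0.81, -0.586, 0.792], [0.0, 0.0, 0.0, 1.0]]
wrist [[-1.0, 0.001, -0.0, 0.674], [0.001, 0.953, 0.304, -0.077], [0.001, 0.304, -0.953, 0.373], [0.0, 0.0, 0.0, 1.0]]
{'t': 0.15, 'joint_positions': array([ 2.88122436e-01,  3.59230874e-01,  1.13280461e-02, -2.59151927e-04,
       -1.22412628e+00, -2.88060826e-01]), 'dq': array([-0.00070315, -0.00197553,  0.00245183,  0.00088245,  0.00030456,
       -0.00084531]), 'tau': array([-2.36291526e-03, -5.83877099e+01,  2.93650192e+01,  6.94064632e+00,
       -4.26741812e-03,  1.52487612e-06]), 'ee_pos': array([ 6.74654664e-01, -4.33762202e-06,  2.30598159e-01]), 'orientation': array([-4.83602217e-04, -7.07097240e-01,  7.07116043e-01,  4.01136992e-04]), 'wrist_force': array([0.28006734, 0.21791302, 0.39474725]), 'ft_torque': array([-0.00235207,  0.05549588, -0.04251354]), 'finger_force': 0.0, 'grip_width': 0.08519321618326663}
```

View pics/scene0.png

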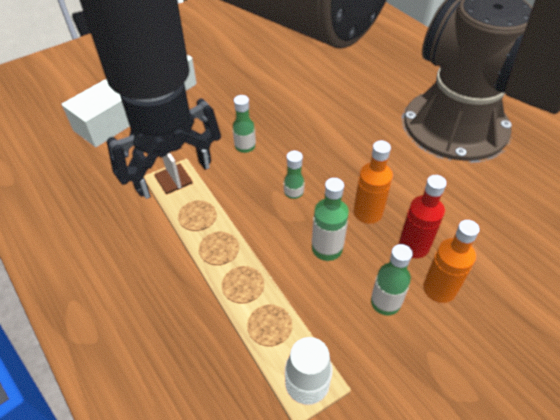

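View pics/side0.png

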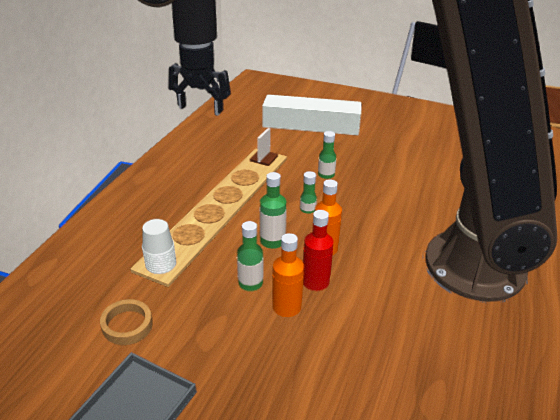

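The scene view shows the green bottles at about (243,130), (293,175), (330,220) and (390,285). The orange and red decoys are to their right. The sign is at (173,175), the coasters run from (197,215) to (270,325), and the cups are at (310,370). The side view agrees.

```bash
python3 - <<'E'
from h import *
import pickle
fs=pickle.load(open('fs.pkl','rb'))
for n in('scene','side'):
    im,P=fs[n]; hsv=cv2.cvtColor(im,cv2.COLOR_BGR2HSV); H,S,V=[hsv[...,i].astype(int) for i in range(3)]
    ok=~np.isnan(P[...,0]); z=P[...,2]; print(n,'table z',np.nanmedian(z[ok&(abs(z)<.02)]).round(4))
    for name,m in(('green',(H>45)&(H<85)&(S>100)),('red/or',((H<11)|(H>172))&(S>215)&(z>.03)&(V>110))):
        m=(m&ok&(z>-.01)&(z<.25)&(np.hypot(P[...,0],P[...,1])>.2)&(P[...,0]<.9)).astype(np.uint8)
        N,L,st,c=cv2.connectedComponentsWithStats(cv2.morphologyEx(m,cv2.MORPH_CLOSE,np.ones((5,5))))
        for i in range(1,N):
            if st[i,4]<60: continue
            q=P[(L==i)&ok]
            x0,y0,w,h=st[i,:4]
            # cap: pixels of low saturation above the blob
            b=np.zeros_like(m,bool); b[max(y0-25,0):y0+h//2,x0:x0+w]=1
            cc=q.mean(0)
            cap=P[b&ok&(S<60)&(np.hypot(P[...,0]-cc[0],P[...,1]-cc[1])<.035)]
            top=cap[cap[:,2]>np.max(cap[:,2])-.006] if len(cap) else cap
            print(name,c[i].round(),st[i,4],'ctr',cc.round(3),'zmax',q[:,2].max().round(3),'cap',len(cap),(cap.mean(0).round(4),cap[:,2].max().round(4),top[:,:2].mean(0).round(4),len(top)) if len(cap) else '')
    m=(z>.006)&(z<.025)&ok&(P[...,0]>.3)&(P[...,0]<.95)
    N,L,st,c=cv2.connectedComponentsWithStats(m.astype(np.uint8))
    i=1+st[1:,4].argmax(); q=P[L==i]
    r=cv2.minAreaRect(q[:,:2].astype(np.float32)); print('board',r, cv2.boxPoints(r).round(3).tolist())
    m2=(L==i)&(z>.013)&(S>110)
    N,L2,st,c=cv2.connectedComponentsWithStats(cv2.morphologyEx(m2.astype(np.uint8),cv2.MORPH_OPEN,np.ones((3,3))))
    for j in range(1,N):
        if st[j,4]>150:
            q=P[L2==j]; print('coast',c[j].round(),st[j,4],cv2.minEnclosingCircle(q[:,:2].astype(np.float32)),q.mean(0).round(4))
    m=(z>.06)&(z<.15)&ok&(S<60)&(P[...,0]>.3)
    N,L,st,c=cv2.connectedComponentsWithStats(m.astype(np.uint8))
    for j in range(1,N):
        if st[j,4]>60: q=P[L==j]; print('white',c[j].round(),st[j,4],q.min(0).round(3),q.max(0).round(3))
E
```

```text
scene table z 0.0016
green [243. 124.] 313 ctr [ 0.433 -0.214  0.076] zmax 0.106 cap 200 (array([ 0.4299, -0.2209,  0.1211]), np.float64(0.1305), array([ 0.4273, -0.2252]), 101)
green [294. 178.] 246 ctr [ 0.428 -0.045  0.054] zmax 0.079 cap 238 (array([ 0.4245, -0.0515,  0.0966]), np.float64(0.1053), array([ 0.4223, -0.0552]), 133)
green [331. 213.] 790 ctr [0.465 0.104 0.121] zmax 0.156 cap 332 (array([0.4591, 0.0963, 0.1719]), np.float64(0.1788), array([0.4571, 0.0934]), 213)
green [327. 256.] 82 ctr [0.471 0.112 0.012] zmax 0.018 cap 697 (array([0.4744, 0.1093, 0.0589]), np.float64(0.0975), array([0.4775, 0.1084]), 31)
green [394. 279.] 644 ctr [0.456 0.248 0.098] zmax 0.128 cap 371 (array([0.4496, 0.2415, 0.1471]), np.float64(0.1538), array([0.4471, 0.2399]), 247)
red/or [424. 222.] 1227 ctr [0.337 0.197 0.098] zmax 0.153 cap 288 (array([0.3269, 0.1856, 0.1721]), np.float64(0.1791), array([0.3239, 0.1834]), 175)
board ((0.6239139437675476, 0.02850624918937683), (0.5819662809371948, 0.10233837366104126), 85.76289367675781) [[0.5509999990463257, -0.257999986410141], [0.65299999713
[... 2702 characters left out ...]
 0.04481568932533264) [0.633  0.1655 0.0172]
white [408.   3.] 389 [ 0.358 -1.915  0.06 ] [ 0.726 -1.861  0.116]
white [74. 47.] 3545 [ 1.568 -1.343  0.06 ] [ 1.599 -0.175  0.15 ]
white [312. 106.] 1600 [ 0.403 -0.563  0.06 ] [ 0.708 -0.406  0.083]
white [263. 138.] 160 [ 0.601 -0.251  0.06 ] [ 0.611 -0.181  0.101]
white [329. 137.] 111 [ 0.412 -0.24   0.106] [ 0.439 -0.207  0.129]
white [309. 178.] 140 [ 0.407 -0.067  0.078] [ 0.436 -0.038  0.105]
white [272. 220.] 315 [0.426 0.088 0.06 ] [0.478 0.126 0.095]
white [157. 239.] 973 [0.608 0.249 0.06 ] [0.67  0.308 0.118]
white [249. 233.] 109 [0.432 0.234 0.127] [0.457 0.257 0.15 ]
white [250. 266.] 122 [0.419 0.234 0.06 ] [0.463 0.27  0.075]
```

View pics/wrist0.png

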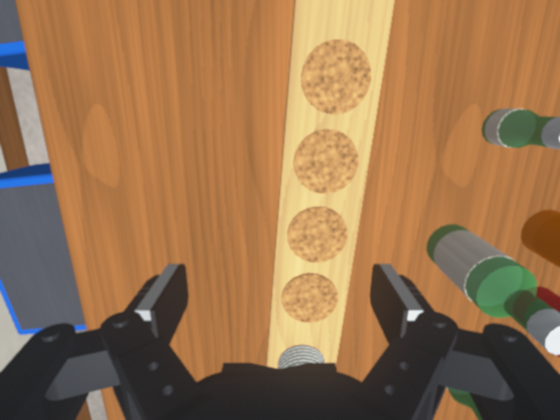

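The wrist view shows the four coasters at (310,298), (317,233), (325,160) and (336,75). I still need the decoy positions to check finger clearance.

```bash
python3 - <<'E'
from h import *
import pickle
fs=pickle.load(open('fs.pkl','rb'))
im,P=fs['scene']; z=P[...,2]
m=(z>.158)&(z<.19)&(np.hypot(P[...,0],P[...,1])>.25)&(P[...,0]<.55)
N,L,st,c=cv2.connectedComponentsWithStats(m.astype(np.uint8))
for j in range(1,N):
    if st[j,4]>60: q=P[L==j]; print(c[j].round(),st[j,4],q.min(0).round(3),q.max(0).round(3))
E
```

```text
[381. 150.] 295 [0.32  0.06  0.158] [0.351 0.089 0.179]
[435. 185.] 335 [0.306 0.169 0.158] [0.337 0.199 0.179]
[333. 188.] 320 [0.442 0.078 0.158] [0.471 0.108 0.179]
[467. 231.] 402 [0.336 0.262 0.158] [0.366 0.29  0.18 ]
```

```bash
python3 -m pendant '-0.02 0.044 0 0 0 0 0.8; -0.04 0.088 0 0 0 0 0.8; -0.06 0.132 0 0 0 0 0.8; -0.08 0.176 0 0 0 0 0.8; -0.095 0.219 0 0 0 0 0.8; -0.095 0.219 0 0 0 0 0.8; -0.095 0.219 0 0 0 0 0.8; -0.095 0.219 0 0 0 0 0.8'
```

```text
t: 0.95
ee_pos: [0.4566, 0.0951, 0.2315]
orientation: [-0.0, 0.707, -0.707, 0.0]
wrist_force: [0.3, 0.5, 0.3]
grip_width: 0.0684
finger_force: 0.0
```

```bash
python3 -m pendant '0 0 0.03 0 0 0 0.8; 0 0 0.06 0 0 0 0.8; 0 0 0.085 0 0 0 0.8; 0 0 0.098 0 0 0 0.8; 0 0 0.098 0 0 0 0.8; 0 0 0.098 0 0 0 0.5; 0 0 0.098 0 0 0 0; 0 0 0.098 0 0 0 0; 0 0 0.098 0 0 0 0; 0 0 0.098 0 0 0 0'
```

```text
t: 1.95
ee_pos: [0.4563, 0.0952, 0.1342]
orientation: [-0.001, 0.707, -0.707, 0.0]
wrist_force: [-1.9, -0.2, 6.1]
grip_width: 0.0268
finger_force: 58.9
```

```bash
python3 -m pendant '0 0 0 0 0 0 0; 0 0 0 0 0 0 0;0 0 0 0 0 0 0'; python3 - <<'E'
from h import *
cv2.imwrite('pics/g1.png',grab('side')['frame'])
E
```

```text
t: 2.25
ee_pos: [0.4563, 0.0952, 0.1342]
orientation: [-0.001, 0.707, -0.707, 0.0]
wrist_force: [-2.5, 0.3, 5.7]
grip_width: 0.0265
finger_force: 58.9
```

View pics/g1.png

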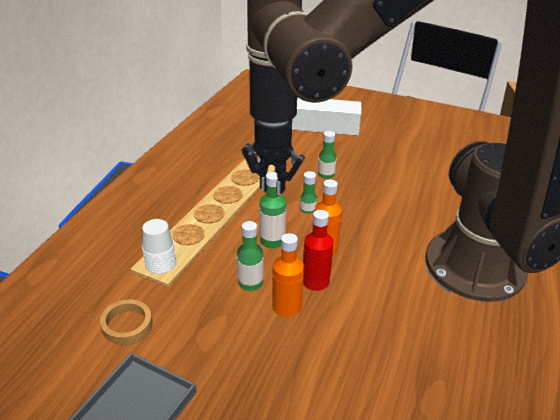

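The gripper holds bottle d by the neck at (272,185). Next I lift it and carry it to the coaster by the sign.

```bash
python3 -m pendant '0 0 -0.01 0 0 0 0; 0 0 -0.03 0 0 0 0; 0.01 -0.01 -0.045 0 0 0 0; 0.035 -0.03 -0.05 0 0 0 0; 0.065 -0.055 -0.05 0 0 0 0; 0.1 -0.08 -0.05 0 0 0 0; 0.135 -0.108 -0.05 0 0 0 0; 0.165 -0.133 -0.05 0 0 0 0; 0.188 -0.15 -0.05 0 0 0 0; 0.2 -0.158 -0.05 0 0 0 0'; python3 -m pendant '0 0 0 0 0 0 0;0 0 0 0 0 0 0'; python3 - <<'E'
from h import *
for n in('scene','wrist'): cv2.imwrite(f'pics/m1{n}.png',grab(n)['frame'])
E
```

```text
t: 3.3
ee_pos: [0.6149, -0.107, 0.183]
orientation: [-0.0, -0.706, 0.708, 0.0]
wrist_force: [-0.8, 0.4, -2.6]
grip_width: 0.0266
finger_force: 59.5
t: 3.5
ee_pos: [0.6134, -0.1048, 0.1832]
orientation: [-0.0, -0.707, 0.707, 0.0]
wrist_force: [-1.0, 0.5, -2.9]
grip_width: 0.0266
finger_force: 59.5
```

View pics/m1scene.png

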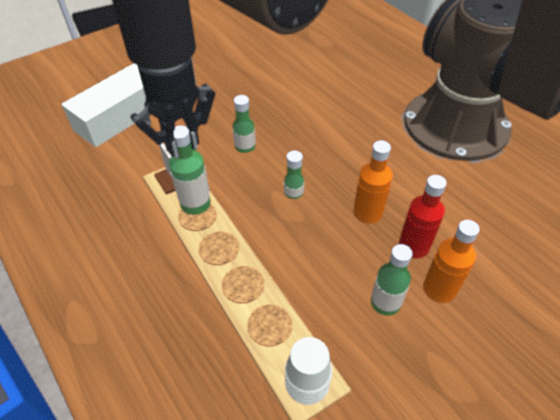

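```bash
cat >> h.py <<'E'
from scipy.optimize import least_squares
def bot(P,xy,z0,h,rb):
    """axis xy at body and cap of bottle of height h, body radius rb, bottom near z0"""
    out=[]
    near=np.hypot(P[...,0]-xy[0],P[...,1]-xy[1])<.04
    for lo,hi,r in((.012,h-.065-.012,rb),(h-.018,h-.004,.0145)):
        q=P[near&(P[...,2]>z0+lo)&(P[...,2]<z0+hi)][:,:2]
        s=least_squares(lambda c:np.hypot(*(q-c).T)-r,xy,loss='soft_l1',f_scale=.002)
        out.append((s.x.round(4).tolist(),len(q),round(float(np.sqrt(np.mean(s.fun**2))),4)))
    return out
E
python3 - <<'E'
from h import *
o=arm.get_obs()
for n in('scene','side'): 
    P=cloud(grab(n)); print(n,bot(P,o['ee_pos'][:2],.051,.175,.029))
E
```

```text
scene [([0.6134, -0.1067], 1094, 0.0009), ([0.6161, -0.1051], 222, 0.0063)]
side [([0.6142, -0.1051], 675, 0.002), ([0.6104, -0.1037], 104, 0.006)]
```

```bash
python3 -m pendant '0 0 0.01 0 0 0 0; 0 0 0.02 0 0 0 0; 0 0 0.027 0 0 0 0; 0 0 0.031 0 0 0 0; 0 0 0.033 0 0 0 0; 0 0 0.033 0 0 0 0; 0 0 0.033 0 0 0 0'
```

```text
t: 4.4
ee_pos: [0.6142, -0.105, 0.1504]
orientation: [0.0, -0.707, 0.707, -0.0]
wrist_force: [0.4, -0.7, -2.0]
grip_width: 0.0269
finger_force: 59.6
```

```bash
python3 -m pendant '0 0 0.0006 0 0 0 0; 0 0 0.0006 0 0 0 0.35; 0 0 0.0006 0 0 0 0.5; 0 0 0.0006 0 0 0 0.8; 0 0 0.0006 0 0 0 0.8; 0 0 -0.01 0 0 0 0.8; 0 0 -0.035 0 0 0 0.8; 0 0 -0.065 0 0 0 0.8; 0 0 -0.085 0 0 0 0.8'; python3 -m pendant '-0.02 0.01 0 0 0 0 0.8; -0.06 0.03 0 0 0 0 0.8; -0.105 0.05 0 0 0 0 0.8; -0.15 0.07 0 0 0 0 0.8; -0.195 0.09 0 0 0 0 0.8; -0.24 0.115 0 0 0 0 0.8; -0.285 0.14 0 0 0 0 0.8; -0.325 0.16 0 0 0 0 0.8; -0.346 0.168 0 0 0 0 0.8; -0.346 0.168 0 0 0 0 0.8'; python3 -m pendant '0 0 0 0 0 0 0.8; 0 0 0 0 0 0 0.8'; python3 - <<'E'
from h import *
for n in('scene','side'): 
    f=grab(n);P=cloud(f); print(n,bot(P,[.614,-.105],.018,.175,.029),bot(P,[.4466,.241],.002,.150,.026));cv2.imwrite(f'pics/p1{n}.png',f['frame'])
E
```

```text
t: 5.3
ee_pos: [0.6147, -0.1052, 0.2384]
orientation: [-0.001, 0.707, -0.707, 0.001]
wrist_force: [-0.0, -0.0, 0.4]
grip_width: 0.0683
finger_force: 0.0
t: 6.3
ee_pos: [0.4451, 0.2437, 0.2364]
orientation: [-0.001, 0.708, -0.706, -0.0]
wrist_force: [-0.4, -1.1, -0.5]
grip_width: 0.0683
finger_force: 0.0
t: 6.5
ee_pos: [0.4462, 0.2405, 0.2357]
orientation: [0.0, -0.707, 0.707, -0.0]
wrist_force: [-0.7, -0.2, 1.2]
grip_width: 0.0684
finger_force: 0.0
scene [([0.614, -0.1079], 1003, 0.0009), ([0.614, -0.1081], 112, 0.0009)] [([0.4449, 0.2397], 628, 0.0006), ([0.4446, 0.2394], 107, 0.0007)]
side [([0.6148, -0.1062], 464, 0.0021), ([0.614, -0.105], 0, nan)] [([0.4468, 0.241], 573, 0.0012), ([0.447, 0.2401], 85, 0.0011)]
  return _methods._mean(a, axis=axis, dtype=dtype,
  ret = ret.dtype.type(ret / rcount)
```

View pics/p1scene.png

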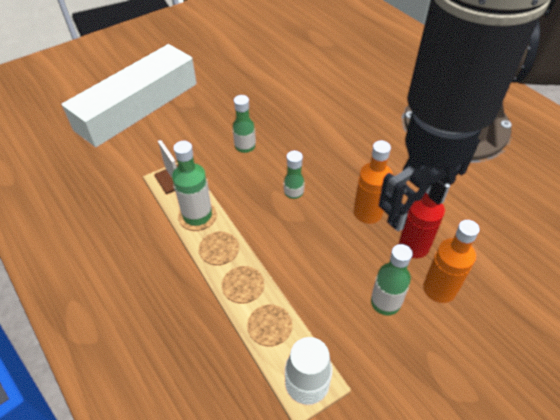

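Bottle d stands upright on the coaster by the sign at (195,190), and the gripper is above c at (390,285). I descend, grasp and lift.

```bash
python3 -m pendant '0 0 0.03 0 0 0 0.8; 0 0 0.065 0 0 0 0.8; 0 0 0.095 0 0 0 0.8; 0 0 0.118 0 0 0 0.8; 0 0 0.127 0 0 0 0.8; 0 0 0.127 0 0 0 0.5; 0 0 0.127 0 0 0 0; 0 0 0.127 0 0 0 0; 0 0 0.127 0 0 0 0; 0 0 0.127 0 0 0 0'; python3 -m pendant '0 0 0 0 0 0 0; 0 0 0 0 0 0 0'
```

```text
t: 7.6
ee_pos: [0.4466, 0.2416, 0.1097]
orientation: [-0.001, 0.707, -0.707, 0.0]
wrist_force: [-1.1, 0.4, 6.4]
grip_width: 0.0266
finger_force: 59.0
t: 7.8
ee_pos: [0.4466, 0.2416, 0.1097]
orientation: [-0.001, 0.707, -0.707, 0.0]
wrist_force: [-1.9, 0.2, 6.6]
grip_width: 0.0269
finger_force: 59.0
```

```bash
python3 -m pendant '0 0 -0.01 0 0 0 0; 0 0 -0.03 0 0 0 0; 0.015 -0.01 -0.045 0 0 0 0; 0.045 -0.03 -0.05 0 0 0 0; 0.08 -0.055 -0.05 0 0 0 0; 0.12 -0.08 -0.05 0 0 0 0; 0.16 -0.108 -0.05 0 0 0 0; 0.2 -0.135 -0.05 0 0 0 0; 0.235 -0.16 -0.05 0 0 0 0; 0.255 -0.174 -0.05 0 0 0 0'; python3 -m pendant '0 0 0 0 0 0 0;0 0 0 0 0 0 0;0 0 0 0 0 0 0'; python3 - <<'E'
from h import *
o=arm.get_obs(); print(o['ee_pos'])
for n in('scene','side'): 
    P=cloud(grab(n)); print(n,bot(P,o['ee_pos'][:2],.051,.150,.026))
E
```

```text
t: 8.8
ee_pos: [0.6212, -0.0168, 0.1586]
orientation: [-0.0, -0.706, 0.708, -0.0]
wrist_force: [-0.4, 1.1, -2.1]
grip_width: 0.0267
finger_force: 59.4
t: 9.1
ee_pos: [0.6195, -0.0135, 0.1585]
orientation: [-0.0, 0.707, -0.707, -0.0]
wrist_force: [0.7, -0.4, -2.3]
grip_width: 0.0264
finger_force: 59.5
[ 0.61950608 -0.0135315   0.15850724]
scene [([0.6196, -0.0158], 683, 0.0007), ([0.6214, -0.0144], 213, 0.0062)]
side [([0.6202, -0.0141], 461, 0.0018), ([0.6163, -0.0132], 119, 0.0065)]
```

```bash
python3 -m pendant '0 -0.001 0.01 0 0 0 0; 0 -0.001 0.02 0 0 0 0; 0 -0.001 0.027 0 0 0 0; 0 -0.001 0.031 0 0 0 0; 0 -0.001 0.033 0 0 0 0; 0 -0.001 0.033 0 0 0 0; 0 -0.001 0.0335 0 0 0 0'
```

```text
t: 9.9
ee_pos: [0.6208, -0.0143, 0.1258]
orientation: [0.0, 0.707, -0.707, 0.0]
wrist_force: [-5.3, 0.5, 10.4]
grip_width: 0.0265
finger_force: 60.9
```

```bash
python3 -m pendant '0 0 0 0 0 0 0; 0 0 0 0 0 0 0.35; 0 0 0 0 0 0 0.5; 0 0 0 0 0 0 0.8; 0 0 0 0 0 0 0.8; 0 0 -0.01 0 0 0 0.8; 0 0 -0.035 0 0 0 0.8; 0 0 -0.065 0 0 0 0.8; 0 0 -0.085 0 0 0 0.8; 0 0 -0.085 0 0 0 0.8'
```

```text
t: 10.9
ee_pos: [0.6229, -0.0139, 0.2142]
orientation: [-0.003, 0.707, -0.707, 0.002]
wrist_force: [0.7, 0.8, 0.7]
grip_width: 0.0681
finger_force: 0.0
```

```bash
python3 -m pendant '0.01 0.03 0 0 0 0 0.8; 0.015 0.07 0 0 0 0 0.8; 0.02 0.11 0 0 0 0 0.8; 0.03 0.15 0 0 0 0 0.8; 0.036 0.185 0 0 0 0 0.8; 0.039 0.199 0 0 0 0 0.8; 0.039 0.199 0 0 0 0 0.8; 0.039 0.199 0 0 0 0 0.8; 0.039 0.199 0 0 0 0 0.8'; python3 - <<'E'
from h import *
for n in('scene','side'): 
    f=grab(n);P=cloud(f); print(n,bot(P,[.6205,-.0145],.018,.150,.026),bot(P,[.4217,-.0537],.002,.100,.020));cv2.imwrite(f'pics/p2{n}.png',f['frame'])
print(arm.get_obs()['ee_pos'])
E
```

```text
t: 11.8
ee_pos: [0.423, -0.0528, 0.2099]
orientation: [-0.0, 0.707, -0.707, 0.0]
wrist_force: [0.1, 0.5, 0.6]
grip_width: 0.0681
finger_force: 0.0
scene [([0.6208, -0.0168], 618, 0.0007), ([0.6205, -0.0172], 103, 0.0008)] [([0.4215, -0.0562], 77, 0.0009), ([0.4212, -0.0565], 78, 0.001)]
side [([0.6214, -0.0154], 443, 0.0018), ([0.6206, -0.0172], 56, 0.002)] [([0.4217, -0.0543], 57, 0.0018), ([0.4223, -0.0547], 61, 0.0015)]
[ 0.4227236  -0.05282936  0.20950661]
```

View pics/p2side.png

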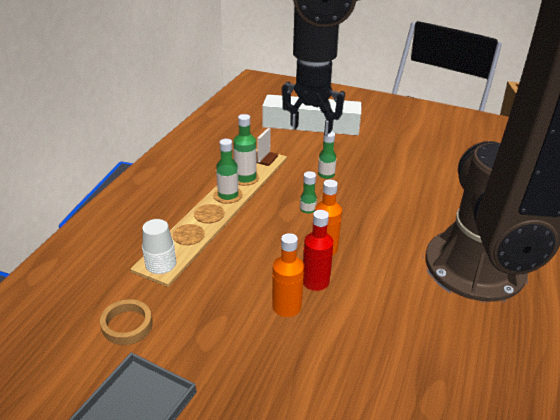

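Bottles d (245,150) and c (228,175) stand on their coasters, and the gripper is above a (309,195).

```bash
python3 -m pendant '0.0025 0.001 0.03 0 0 0 0.8; 0.0025 0.001 0.065 0 0 0 0.8; 0.0025 0.001 0.1 0 0 0 0.8; 0.0025 0.001 0.13 0 0 0 0.8; 0.0025 0.001 0.145 0 0 0 0.8; 0.0025 0.001 0.15 0 0 0 0.8; 0.0025 0.001 0.15 0 0 0 0.5; 0.0025 0.001 0.15 0 0 0 0; 0.0025 0.001 0.15 0 0 0 0; 0.0025 0.001 0.15 0 0 0 0'; python3 -m pendant '0 0 0 0 0 0 0; 0 0 0 0 0 0 0; 0 0 0 0 0 0 0'
```

```text
t: 12.9
ee_pos: [0.4218, -0.0553, 0.0607]
orientation: [-0.001, 0.707, -0.707, 0.001]
wrist_force: [-0.2, -0.2, 2.6]
grip_width: 0.0269
finger_force: 58.9
t: 13.2
ee_pos: [0.4218, -0.0553, 0.0607]
orientation: [-0.001, 0.707, -0.707, 0.001]
wrist_force: [-0.8, 0.4, 7.0]
grip_width: 0.0263
finger_force: 59.2
```

```bash
python3 -m pendant '0 0 -0.01 0 0 0 0; 0 0 -0.03 0 0 0 0; -0.01 -0.01 -0.045 0 0 0 0; -0.035 -0.03 -0.05 0 0 0 0; -0.065 -0.06 -0.05 0 0 0 0; -0.095 -0.09 -0.05 0 0 0 0; -0.125 -0.12 -0.05 0 0 0 0; -0.155 -0.15 -0.05 0 0 0 0; -0.185 -0.18 -0.05 0 0 0 0; -0.21 -0.203 -0.05 0 0 0 0'; python3 -m pendant '-0.01 -0.009 0 0 0 0 0;-0.01 -0.009 0 0 0 0 0;-0.01 -0.009 0 0 0 0 0;-0.01 -0.009 0 0 0 0 0'; python3 - <<'E'
from h import *
o=arm.get_obs(); print(o['ee_pos'])
for n in('scene','side'): 
    P=cloud(grab(n)); print(n,bot(P,o['ee_pos'][:2],.051,.100,.020))
E
```

```text
t: 14.2
ee_pos: [0.6252, 0.1561, 0.1102]
orientation: [0.0, 0.707, -0.707, -0.0]
wrist_force: [0.3, -0.7, -1.2]
grip_width: 0.0265
finger_force: 59.1
t: 14.6
ee_pos: [0.6321, 0.1636, 0.1101]
orientation: [-0.0, -0.707, 0.707, 0.0]
wrist_force: [0.7, 0.2, -1.2]
grip_width: 0.0271
finger_force: 59.2
[0.6320745  0.1635781  0.11006302]
scene [([0.6319, 0.1629], 87, 0.0005), ([0.6342, 0.1635], 155, 0.0055)]
side [([0.6316, 0.1644], 69, 0.0015), ([0.6285, 0.1651], 139, 0.0071)]
```

```bash
python3 -m pendant '-0.001 -0.002 0.01 0 0 0 0; -0.001 -0.002 0.02 0 0 0 0; -0.001 -0.002 0.027 0 0 0 0; -0.001 -0.002 0.031 0 0 0 0; -0.001 -0.002 0.033 0 0 0 0; -0.001 -0.002 0.033 0 0 0 0; -0.001 -0.002 0.0335 0 0 0 0'
```

```text
t: 15.4
ee_pos: [0.6349, 0.1654, 0.0769]
orientation: [0.0, 0.707, -0.707, 0.0]
wrist_force: [-3.7, -0.7, 8.2]
grip_width: 0.0266
finger_force: 59.9
```

```bash
python3 -m pendant '0 0 0 0 0 0 0; 0 0 0 0 0 0 0.35; 0 0 0 0 0 0 0.5; 0 0 0 0 0 0 0.8; 0 0 0 0 0 0 0.8; 0 0 -0.01 0 0 0 0.8; 0 0 -0.035 0 0 0 0.8; 0 0 -0.075 0 0 0 0.8; 0 0 -0.115 0 0 0 0.8; 0 0 -0.115 0 0 0 0.8'
```

```text
t: 16.4
ee_pos: [0.6383, 0.1665, 0.199]
orientation: [-0.005, 0.707, -0.707, 0.002]
wrist_force: [-0.1, 0.5, 0.6]
grip_width: 0.0684
finger_force: 0.0
```

```bash
python3 -m pendant '0.01 0.035 -0.01 0 0 0 0.8; 0.03 0.075 -0.01 0 0 0 0.8; 0.06 0.11 -0.01 0 0 0 0.8; 0.095 0.14 -0.01 0 0 0 0.8; 0.135 0.165 -0.01 0 0 0 0.8; 0.18 0.185 -0.01 0 0 0 0.8; 0.225 0.195 -0.01 0 0 0 0.8; 0.27 0.2 -0.01 0 0 0 0.8; 0.315 0.205 -0.01 0 0 0 0.8; 0.355 0.208 -0.01 0 0 0 0.8'; python3 -m pendant '0.03 0 0 0 0 0 0.8; 0.035 0 0 0 0 0 0.8; 0.035 0 0 0 0 0 0.8; 0.035 0 0 0 0 0 0.8; 0.035 0 0 0 0 0 0.8';  python3 - <<'E'
from h import *
for n in('scene','side'): 
    f=grab(n);P=cloud(f); print(n,bot(P,[.634,.165],.018,.100,.020),bot(P,[.4265,-.2245],.002,.125,.023));cv2.imwrite(f'pics/p3{n}.png',f['frame'])
print(arm.get_obs()['ee_pos'])
E
```

```text
t: 17.4
ee_pos: [0.4265, -0.1914, 0.2024]
orientation: [-0.001, 0.707, -0.707, 0.001]
wrist_force: [0.7, -0.5, 0.2]
grip_width: 0.0682
finger_force: 0.0
t: 17.9
ee_pos: [0.4271, -0.2237, 0.2015]
orientation: [-0.0, 0.708, -0.707, 0.0]
wrist_force: [0.0, -0.8, 0.9]
grip_width: 0.0681
finger_force: 0.0
scene [([0.6345, 0.1647], 74, 0.0005), ([0.6344, 0.1641], 85, 0.0005)] [([0.4272, -0.2268], 267, 0.0012), ([0.427, -0.227], 75, 0.0011)]
side [([0.6339, 0.1662], 73, 0.0014), ([0.6345, 0.1651], 75, 0.0015)] [([0.4272, -0.2253], 201, 0.0021), ([0.4268, -0.2261], 50, 0.0017)]
[ 0.42720814 -0.22366846  0.20151426]
```

View pics/p3side.png

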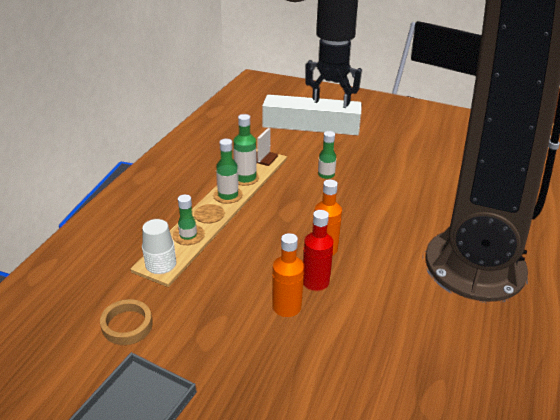

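Three bottles are placed: d, c and a, with a at (187,220) beside the cups. The coaster at (209,214) is free, and b is at (327,160) below the gripper.

```bash
python3 -m pendant '0.0025 0 0.03 0 0 0 0.8; 0.0025 0 0.065 0 0 0 0.8; 0.0025 0 0.095 0 0 0 0.8; 0.0025 0 0.11 0 0 0 0.8; 0.0025 0 0.1165 0 0 0 0.8; 0.0025 0 0.1165 0 0 0 0.8; 0.0025 0 0.1165 0 0 0 0.5; 0.0025 0 0.1165 0 0 0 0; 0.0025 0 0.1165 0 0 0 0; 0.0025 0 0.1165 0 0 0 0'; python3 -m pendant '0 0 0 0 0 0 0; 0 0 0 0 0 0 0; 0 0 0 0 0 0 0'
```

```text
t: 19.0
ee_pos: [0.4275, -0.2272, 0.0858]
orientation: [-0.0, 0.707, -0.707, 0.001]
wrist_force: [-1.2, 1.5, 6.3]
grip_width: 0.0266
finger_force: 58.5
t: 19.3
ee_pos: [0.4275, -0.2272, 0.0858]
orientation: [-0.0, 0.707, -0.707, 0.001]
wrist_force: [-1.9, 1.6, 6.8]
grip_width: 0.027
finger_force: 58.5
```

```bash
python3 -m pendant '0 0 -0.01 0 0 0 0; 0 0 -0.03 0 0 0 0; -0.01 0 -0.045 0 0 0 0; -0.035 0 -0.05 0 0 0 0; -0.075 0 -0.05 0 0 0 0; -0.12 0 -0.05 0 0 0 0; -0.165 -0.01 -0.05 0 0 0 0; -0.21 -0.02 -0.05 0 0 0 0; -0.25 -0.035 -0.05 0 0 0 0; -0.275 -0.05 -0.05 0 0 0 0'; python3 -m pendant '-0.015 -0.03 0 0 0 0 0;-0.025 -0.065 0 0 0 0 0;-0.027 -0.1 0 0 0 0 0;-0.027 -0.13 0 0 0 0 0;-0.027 -0.148 0 0 0 0 0;-0.027 -0.15 0 0 0 0 0;-0.027 -0.15 0 0 0 0 0;-0.027 -0.15 0 0 0 0 0'; python3 - <<'E'
from h import *
o=arm.get_obs(); print(o['ee_pos'])
for n in('scene','side'): 
    P=cloud(grab(n)); print(n,bot(P,o['ee_pos'][:2],.051,.125,.023))
E
```

```text
t: 20.3
ee_pos: [0.4774, 0.0507, 0.1358]
orientation: [-0.001, 0.708, -0.706, 0.0]
wrist_force: [0.2, -1.0, -1.8]
grip_width: 0.0266
finger_force: 59.2
t: 21.1
ee_pos: [0.6261, 0.0748, 0.1349]
orientation: [-0.0, -0.707, 0.707, 0.0]
wrist_force: [-0.6, -0.6, -2.2]
grip_width: 0.0267
finger_force: 59.5
[0.62611829 0.07483643 0.13489922]
scene [([0.6261, 0.0752], 339, 0.0006), ([0.6285, 0.0756], 192, 0.0058)]
side [([0.6263, 0.0762], 248, 0.0019), ([0.621, 0.0762], 130, 0.0064)]
```

```bash
python3 -m pendant '0.0005 -0.001 0.01 0 0 0 0; 0.0005 -0.001 0.02 0 0 0 0; 0.0005 -0.001 0.027 0 0 0 0; 0.0005 -0.001 0.031 0 0 0 0; 0.0005 -0.001 0.033 0 0 0 0; 0.0005 -0.001 0.033 0 0 0 0; 0.0005 -0.001 0.0333 0 0 0 0'
```

```text
t: 21.9
ee_pos: [0.6279, 0.0744, 0.1019]
orientation: [0.0, 0.707, -0.707, 0.0]
wrist_force: [-4.5, 0.1, 5.4]
grip_width: 0.0264
finger_force: 60.1
```

```bash
python3 -m pendant '0 0 0 0 0 0 0; 0 0 0 0 0 0 0.35; 0 0 0 0 0 0 0.5; 0 0 0 0 0 0 0.8; 0 0 0 0 0 0 0.8; 0 0 -0.01 0 0 0 0.8; 0 0 -0.035 0 0 0 0.8; 0 0 -0.075 0 0 0 0.8; 0 0 -0.115 0 0 0 0.8; 0 0 -0.115 0 0 0 0.8'; python3 -m pendant '0 0.03 0 0 0 0 0.8;0 0.07 0 0 0 0 0.8;0 0.11 0 0 0 0 0.8;0 0.13 0 0 0 0 0.8;0 0.13 0 0 0 0 0.8;0 0.13 0 0 0 0 0.8;0 0.13 0 0 0 0 0.8;0 0.13 0 0 0 0 0.8'; python3 - <<'E'
from h import *
B=[((.614,-.106),.175,.029),((.6205,-.015),.15,.026),((.627,.075),.125,.023),((.634,.165),.1,.02)]
for n in('scene','side'):
    f=grab(n);P=cloud(f);cv2.imwrite(f'pics/end{n}.png',f['frame'])
    for b in B: print(n,bot(P,b[0],.018,b[1],b[2]))
    m=(P[...,2]>.06)&(P[...,2]<.15)&(np.hypot(P[...,0]-.641,P[...,1]-.276)<.05)
    print('cups',P[m].min(0).round(3),P[m].max(0).round(3))
E
```

```text
t: 22.9
ee_pos: [0.6313, 0.075, 0.2241]
orientation: [-0.005, 0.707, -0.707, 0.003]
wrist_force: [-0.4, 0.3, -0.2]
grip_width: 0.0683
finger_force: 0.0
t: 23.7
ee_pos: [0.4987, 0.0745, 0.2164]
orientation: [-0.0, -0.707, 0.707, -0.0]
wrist_force: [0.2, -0.3, 0.3]
grip_width: 0.0684
finger_force: 0.0
scene [([0.614, -0.1079], 728, 0.0009), ([0.6139, -0.1082], 108, 0.0008)]
scene [([0.6207, -0.0168], 592, 0.0008), ([0.6205, -0.0173], 106, 0.0008)]
scene [([0.6277, 0.0748], 312, 0.0006), ([0.6276, 0.0742], 91, 0.0005)]
scene [([0.6345, 0.1646], 75, 0.0004), ([0.6344, 0.1642], 91, 0.0006)]
cups [0.611 0.242 0.06 ] [0.676 0.307 0.118]
side [([0.6148, -0.1063], 605, 0.0022), ([0.6147, -0.1072], 23, 0.0016)]
side [([0.6212, -0.015], 450, 0.0019), ([0.6212, -0.0168], 56, 0.0017)]
side [([0.6278, 0.0758], 234, 0.0018), ([0.6271, 0.0751], 70, 0.0019)]
side [([0.634, 0.1661], 67, 0.0015), ([0.6344, 0.1657], 71, 0.0013)]
cups [0.609 0.246 0.06 ] [0.671 0.309 0.118]
```

View pics/endscene.png

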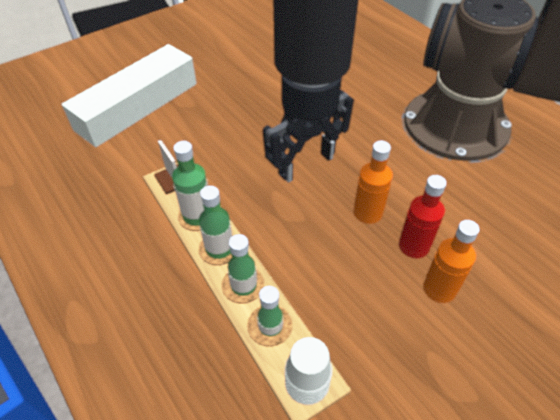

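The final view shows all four bottles upright, in descending height from the sign (190,190) to the cups (310,370). Each is within about 2 mm of its coaster's centre, and the cups haven't moved.

```bash
python3 -c "
from workcell import arm
print(arm.finish_job())"
```

```text
the job is handed in; nothing more can be done
None
```

The job is handed in: the four bottles stand upright on their coasters, each within about 2 mm of centre, running from the tallest by the sign to the shortest by the cups, and neither the cups nor the orange and red look-alikes were disturbed.

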